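# Load, pack and lock the water-filter column

## Task

Take the cap off the clear filter column, load every dry cartridge standing on the mat into it, the same way up as it stands, and with the push rod press the stack down firmly until it bottoms out. Only then lock the column by striking its sprung peg fully down with a brisk blow of the meat pounder (a blow, not a slow push). Finish with the cap flat on the column's mouth again, the push rod standing in its holder and the pounder upright on the mat, and leave the dish, fork, measuring cup and canister alone.

Things in the scene. Friction and masses are not known exactly. Their poses are not given: they have to be found in the camera images.
- column: Filter column, fixed: grey base 15 mm thick with an upright clear round tube, 42 mm bore, 53 mm outside, and a flared grey mouth. Origin under the base on the tube's axis, z up. The base reaches 50 mm about the tube and on to +y, where the lock peg stands on a 50 mm square boss, 35 mm high, 120 mm from the tube's axis.
- strip_a: One of two sprung white strips inside the tube, at its +x and -x sides from the flare to the floor. They squeeze the cartridges and drag on the whole stack with 4 to 9 N in all: a cartridge does not drop freely and must be pushed (it may creep down); one pushed in from above pushes those below it down. Origin as the column's (at most 4 mm off).
- mat: Green hard silicone mat, fixed, 6 mm thick, 460 by 920 mm; origin at the centre of its underside on the counter.
- mouth (a point): Centre of the tube's flared mouth, at its upper edge, 220 mm above the column's origin. The flare is about 58 mm wide inside and 64 mm outside at the top and narrows to the 42 mm bore 13 mm lower.
- floor (a point): Centre of the tube's inner floor, 15 mm above the column's origin and 205 mm below the mouth. Bottomed out, the lowest cartridge's underside is here and the others sit on it without gaps: three fill 180 mm, two fill 120 mm.
- cap: Loose grey plastic cap lying on the column's mouth at the start: round plate 80 mm across with a skirt below (74 mm inside, 10 mm deep, goes loosely around the flare) and an upright knob on top, 24 mm across, from 16 to 46 mm above the skirt's lower edge. 90 g. Origin at the centre of the skirt's lower edge, z up; on the column it lies 10 mm below the mouth point.
- peg (a joint): Travel of the sprung lock peg in m: 0 up, 0.015 fully down. It has a spring and a friction catch: it takes about 7 to 11 N to move and stays where it is left. It counts as struck when the pounder drives it faster than 0.04 m/s.
- peg_top (a point): Centre of the peg's flat steel head (30 mm across, 10 mm thick), on its top face, which stands 60 mm above the column's origin when up and 45 mm when fully down. It sits 120 mm from the tube's axis.
- cartridge_1: White filter cartridge with a grey band near its top and a heavy steel band at its foot, a plain cylinder 40 mm in diameter and 60 mm tall, 55 to 92 g, standing on the mat; may be absent. Origin at the centre of its underside, z along its axis. All cartridges are alike; they go in the same way up as they stand (steel foot down), in any order.
- cartridge_2: White filter cartridge with a grey band near its top and a heavy steel band at its foot, a plain cylinder 40 mm in diameter and 60 mm tall, 55 to 92 g, standing on the mat; may be absent. Origin at the centre of its underside, z along its axis. All cartridges are alike; they go in the same way up as they stand (steel foot down), in any order.
- cartridge_3: White filter cartridge with a grey band near its top and a heavy steel band at its foot, a plain cylinder 40 mm in diameter and 60 mm tall, 55 to 92 g, standing on the mat; may be absent. Origin at the centre of its underside, z along its axis. All cartridges are alike; they go in the same way up as they stand (steel foot down), in any order.
- rod: Wooden push rod, 170 mm tall, standing in its holder at the start. From its underside up: foot 36 mm across and 14 mm high, shaft 22 mm across up to 110 mm, grip 28 mm across from 110 to 170 mm. 110 g. Origin at the centre of the foot's underside, z up along the rod.
- holder: White ceramic holder for the rod, a fixed round pot 60 mm across, 60 mm tall, bore 48 mm, inner floor 5 mm above its underside. Origin at the centre of its underside, z up.
- pounder: Steel meat pounder standing upright on the mat: flat round head 70 mm across and 18 mm thick, and above it an upright handle 26 mm across up to 150 mm. 0.3 to 0.6 kg. Origin at the centre of the head's flat underside (the striking face), z up along the handle.
- dish: Shallow white ceramic dish, 124 mm across, 28 mm tall. Leave alone.
- fork: Steel table fork, about 180 mm long, lying flat along its x axis. Leave alone.
- cup: Red plastic measuring cup, 72 mm across, 50 mm tall, with a flat handle 75 mm long to its +x. Leave alone.
- canister: Lidded metal canister, 94 mm across, 142 mm tall. Leave alone.
There are look-alikes about, which are no part of the job. Leave any yellow look-alike of the cartridge_3 alone. What is shaped like the cap but orange is not meant.

How it is judged:
By the outcome, as a careful person would: the job done as asked, in the order asked, and still so for the second after the job is handed in, with the robot touching nothing.
Of cartridge_1, cartridge_2, cartridge_3 only 2 to 3 are there at a start; the rules pass over those that are not, and their reading is None.
At some moment in a run one of cartridge_1, cartridge_2, cartridge_3, pounder may be knocked a few centimetres aside while the robot is not near it.
It also fails if it takes over 210 s, if anything falls off the work surface, if the arm or the gripper's body presses on something with over 40 N, if the wrist force passes 120 N, or if a joint passes its speed limit or range.

## Robot

A 7-joint arm with a two-finger parallel gripper is mounted at the origin on the work surface. World frame = base frame: x ahead of the robot, y to its left, z up, the work surface at z = 0. Lengths are in m, angles in rad, forces in N, time in s.
With the tool pointing down it reaches from about 0.425 to 0.95 m from the base axis. Payload 4.7 kg.
Tool frame: the origin (TCP) lies between the finger pads; the fingertips stand 25 mm ahead of it and the grasp point (between the pads) lies 6 mm ahead of it; x points along the fingers, z is the direction in which the jaws open and shut, and the axes are right-handed (so a half turn about x gives the same grasp; the last joint's range is limited). The gripper opens to 85 mm and grips with 20 to 120 N. Pads are 22 mm wide; open, the fingers measure 114 mm over their backs; the gripper's body (76 mm by 85 mm) begins 54 mm behind the grasp point. The pads swing forward as they close: fully open they stand 13 mm farther back than shut.
Start: joints at [1.219, 0.469, -0.049, 1.532, 0.024, 1.141, -0.082], TCP at [0.214, -0.64, 0.256] pointing down, gripper open.
Joint ranges: [-2.59, 2.59], [-0.33, 1.99], [-1.39, 1.29], [0.1, 2.45], [-1.04, 4.18], [0.21, 1.99], [-2.66, 2.66]. Speed limits (rad/s): [2.57, 2.57, 3.14, 3.14, 3.14, 3.14, 3.14].

## Interface

Orientations are given as a 3x3 rotation matrix whose columns are the frame's x, y, z axes.
In Python, from rig import * gives the robot as it stands. Calls block until the motion is done:
- movep(position, orientation): joint-space move of the TCP to a pose.
- move_l(position, attitude=None, feed=0.15, until_force=None): straight line of the TCP; attitude=None keeps the orientation; feed is the mean speed in m/s. With until_force (N) it stops when the force on the tool has changed by that much, and returns True; else False.
- move_joints(angles): joint-space move.
- command_gripper(opening, newtons=None): finger opening in m; newtons is the grip in N (None keeps the last); returns when the fingers have stopped.
- sleep(seconds).
- inverse_kinematics(position, orientation): joint angles nearest the present ones, or None.
- sense(): the state.
- camera(name): name is "scene" or "top" or "wrist"; returns (picture, depth): 400x640x3 uint8, red, green, blue; 400x640 float32, m along the optical axis (not along the pixel's ray), 0 where there is no reading.
- camera_params(name): a dict with "K" (3x3 intrinsics, pixels), "position" and "rotation" of the camera in the world; the wrist camera has in their place "tool_from_camera" (4x4, takes a point from camera to tool coordinates, whose origin is the TCP and whose axes are the tool frame's). Camera axes: x right, y down, z forward; pixel columns grow to the right and rows downward; lengths in m; the calibration is good to about 2 mm. A picture is of the moment at which its call begins: read the wrist's pose just before it. camera_params takes no time and is no camera call.
A pose or a line that the arm cannot do raises Unreachable and nothing moves.
- finish_job(): hands the job in, once; it reports no verdict.
The state is a dict: "time_s": time; "joint_pos": joint angles; "qd": joint speeds; "joint_efforts": joint torques, N m; "position": TCP position; "tcp_rot": TCP orientation; "wrist_force": force on the tool from outside, world axes, zero at the start; "ft_torque": the same for the moment, N m; "finger_gap": finger opening in m.
Only numpy, scipy, OpenCV 4.12 (cv2) and the standard library are available. Lean on these libraries where they do the work, as an engineer would, in place of code of your own. Each camera call takes 0.05 s, during which the arm holds its last target.

## Working session

There is one attempt and no reset: what is moved stays moved. The work goes in short steps, each a Python script; the robot and the scene stay as the last script left them, time stands still between calls to the robot, and variables do not carry over. Pictures are saved under pics/ and viewed, and the job is handed in when it is done.

```bash
ls; mkdir -p pics; python3 - <<'E'
from rig import *
import cv2,numpy as np
for n in ["scene","top","wrist"]:
    p,d=camera(n); cv2.imwrite(f"pics/a_{n}.png",p[:,:,::-1]); np.save(f"pics/a_{n}_d.npy",d)
    print(n,camera_params(n))
s=sense();print(s)
E
```

```text
pics
scene {'K': array([[419.06607304,   0.        , 323.07678073],
       [  0.        , 419.06607304, 199.77744489],
       [  0.        ,   0.        ,   1.        ]]), 'position': array([ 0.95930996, -0.3189955 ,  1.07831375]), 'rotation': array([[ 0.60111305,  0.69358345, -0.39699508],
       [ 0.799061  , -0.51365519,  0.31250578],
       [ 0.01283025, -0.50507459, -0.86298033]])}
top {'K': array([[397.95016119,   0.        , 317.00625491],
       [  0.        , 397.95016119, 197.31543699],
       [  0.        ,   0.        ,   1.        ]]), 'position': array([0.45772871, 0.05007103, 1.22218922]), 'rotation': array([[ 0.00774419, -0.99817535,  0.05988317],
       [-0.99964635, -0.00925132, -0.02493162],
       [ 0.02544013, -0.05966892, -0.99789399]])}
wrist {'K': array([[292.30891158,   0.        , 321.39467243],
       [  0.        , 292.30891158, 196.77268887],
       [  0.        ,   0.        ,   1.        ]]), 'tool_from_camera': array([[-6.26266858e-04, -3.00127049e-01,  9.53899031e-01,
        -1.17867030e-01],
       [-5.28860792e-04, -9.53898986e-01, -3.00127382e-01,
[... 312 characters left out ...]
4101857, -0.08233786]), 'qd': array([ 0.00223267, -0.00150282,  0.00287007, -0.00314073,  0.00062394,
       -0.00109036,  0.00145443]), 'joint_efforts': array([ 1.20635204e-04, -5.10766089e+01, -4.61701036e-02, -2.37981087e+01,
        1.09000251e-02,  5.43795526e-03,  1.75404148e-05]), 'position': array([ 0.21400088, -0.639754  ,  0.25548001]), 'tcp_rot': array([[-5.51114493e-04,  9.48359221e-01,  3.17197862e-01],
       [ 1.43877799e-03,  3.17198334e-01, -9.48358132e-01],
       [-9.99998813e-01, -6.62766090e-05, -1.53929097e-03]]), 'wrist_force': array([ 0.56083665, -1.11344424,  0.58265384]), 'ft_torque': array([-0.00412945,  0.00490505,  0.0044539 ]), 'finger_gap': 0.08529752359288584}
```

View pics/a_top.png

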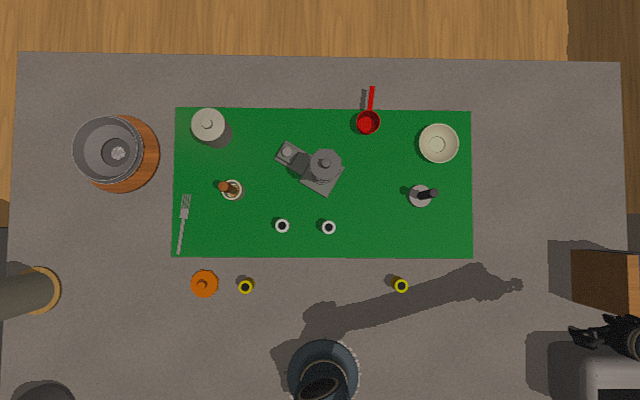

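View pics/a_scene.png

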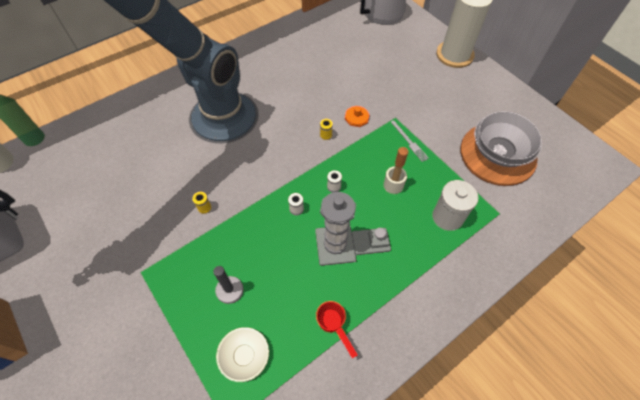

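View pics/a_wrist.png

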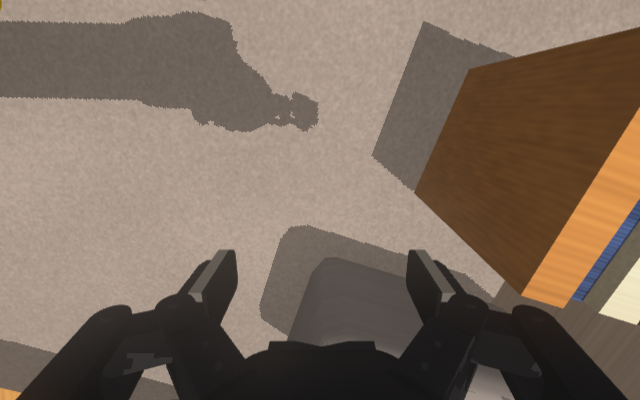

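```bash
cat > h.py <<'E'
from rig import *
import cv2,numpy as np
def cloud(name,d,pose=None):
    c=camera_params(name);K=c["K"]
    v,u=np.mgrid[0:400,0:640]
    P=np.stack([(u-K[0,2])/K[0,0]*d,(v-K[1,2])/K[1,1]*d,d],-1)
    if name=="wrist":
        p,R=pose;T=c["tool_from_camera"]
        P=P@T[:3,:3].T+T[:3,3]; return P@R.T+p
    return P@c["rotation"].T+c["position"]
def ray(name,u,v,z):
    c=camera_params(name);K=c["K"]
    r=c["rotation"]@np.array([(u-K[0,2])/K[0,0],(v-K[1,2])/K[1,1],1]);o=c["position"]
    return o+r*(z-o[2])/r[2]
def proj(name,P):
    c=camera_params(name);q=c["rotation"].T@(np.array(P)-c["position"]);q=c["K"]@q;return q[:2]/q[2]
def down(a): # tool x down, jaw axis z at angle a in the plane
    x=np.array([0,0,-1.]);z=np.array([np.cos(a),np.sin(a),0]);y=np.cross(z,x)
    return np.stack([x,y,z],1)
E
python3 - <<'E'
from h import *
for n in ["top","scene"]:
    im=cv2.imread(f"pics/a_{n}.png");d=np.load(f"pics/a_{n}_d.npy")
    P=cloud(n,d);z=P[...,2]
    print(n,"mat z",np.median(z[200:205,360:380]) if n=="top" else '')
    m=((z>0.02)&(P[...,0]>0.3)&(P[...,0]<0.85)&(abs(P[...,1])<0.5)).astype(np.uint8)
    k,l,s,c=cv2.connectedComponentsWithStats(m)
    for i in range(1,k):
        if s[i,4]<25: continue
        Q=P[l==i];zt=np.percentile(Q[:,2],98);T=Q[Q[:,2]>zt-0.012]
        print(s[i].tolist(),"ztop %.3f"%zt,"topmean",T.mean(0).round(4),"bbox mid",((T.min(0)+T.max(0))/2).round(4),"n",len(T))
im=cv2.imread("pics/a_top.png");cv2.imwrite("pics/b.png",cv2.resize(im[120:270,200:460],None,fx=3,fy=3,interpolation=cv2.INTER_CUBIC))
im=cv2.imread("pics/a_scene.png");cv2.imwrite("pics/c.png",cv2.resize(im[100:320,190:450],None,fx=3,fy=2.7,interpolation=cv2.INTER_CUBIC))
E
```

```text
top mat z 0.0059527441922496704
[357, 91, 24, 45, 329] ztop 0.060 topmean [ 0.7821 -0.131   0.0817] bbox mid [ 0.6533 -0.0576  0.635 ] n 211
[192, 108, 40, 40, 1187] ztop 0.149 topmean [0.7146 0.3175 0.1743] bbox mid [0.6104 0.2057 0.6795] n 113
[420, 123, 39, 40, 765] ztop 0.037 topmean [ 0.6993 -0.3501  0.0449] bbox mid [ 0.609  -0.1796  0.6236] n 500
[275, 141, 70, 56, 1781] ztop 0.263 topmean [0.5853 0.0097 0.3626] bbox mid [0.5347 0.0225 0.7375] n 86
[219, 180, 26, 21, 379] ztop 0.184 topmean [0.5444 0.2608 0.2142] bbox mid [0.5094 0.1655 0.6971] n 92
[409, 185, 30, 23, 467] ztop 0.158 topmean [ 0.5344 -0.2798  0.1948] bbox mid [ 0.5042 -0.1277  0.6842] n 80
[276, 219, 14, 14, 158] ztop 0.070 topmean [0.4446 0.1212 0.0665] bbox mid [0.4445 0.1206 0.0654] n 153
[322, 221, 14, 13, 152] ztop 0.071 topmean [ 0.4412 -0.0136  0.066 ] bbox mid [ 0.4412 -0.0131  0.0662] n 147
scene mat z 
[385, 147, 24, 45, 618] ztop 0.182 topmean [0.5531 0.2683 0.179 ] bbox mid [0.5513 0.2706 0.1774] n 86
[328, 170, 14, 20, 230] ztop 0.069 topmean [0.4507 0.1217 0.0649] bbox mid [0.4496 0.1222 0.0634] n 146
[434, 180, 45, 48, 1502] ztop 0.149 topmean [0.7276 0.3237 0.1457] bbox mid [0.7257 0.3223 0.1446] n 109
[289, 193, 15, 20, 243] ztop 0.069 topmean [ 0.4461 -0.0129  0.0651] bbox mid [ 0.4451 -0.0121  0.0638] n 154
[316, 192, 75, 72, 2668] ztop 0.261 topmean [0.606  0.0038 0.2602] bbox mid [0.6042 0.0059 0.2574] n 96
[214, 266, 29, 36, 673] ztop 0.157 topmean [ 0.5432 -0.2927  0.1543] bbox mid [ 0.5418 -0.2927  0.1529] n 99
[317, 301, 36, 50, 477] ztop 0.058 topmean [ 0.7897 -0.1309  0.0537] bbox mid [ 0.7872 -0.1291  0.0528] n 326
[217, 327, 52, 54, 1302] ztop 0.036 topmean [ 0.6998 -0.3492  0.0297] bbox mid [ 0.7015 -0.3477  0.0311] n 964
```

View pics/b.png

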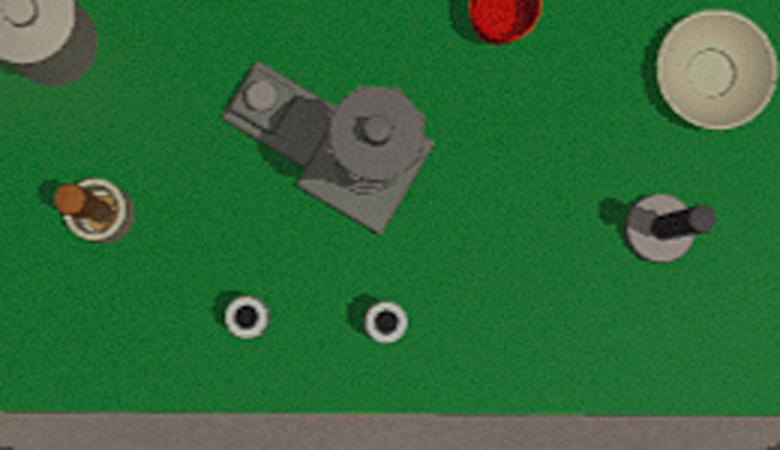

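View pics/c.png

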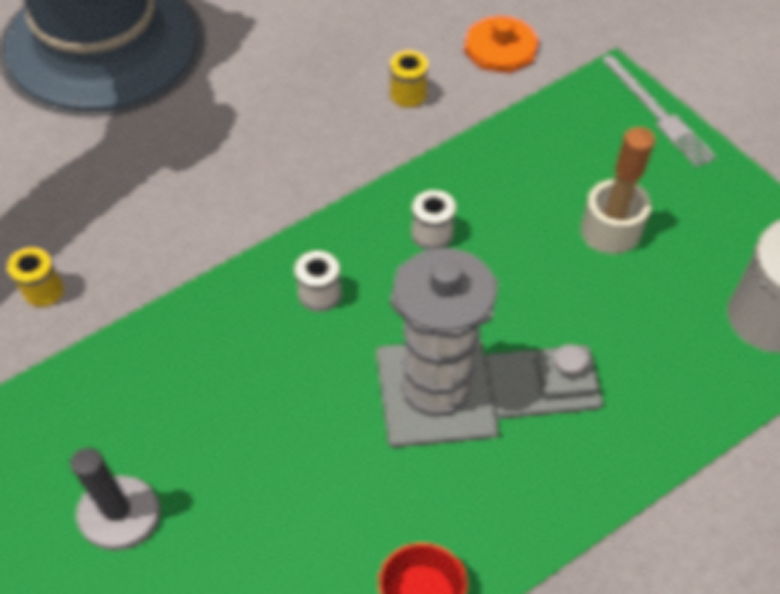

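```bash
cat >> h.py <<'E'
def tops(n,d,ztop,tol,near,r):
    """centre of a flat top face: depth mask -> pixel centroid -> ray on plane"""
    P=cloud(n,d);m=(abs(P[...,2]-ztop)<tol)&(np.hypot(P[...,0]-near[0],P[...,1]-near[1])<r)
    v,u=np.nonzero(m)
    if len(u)<5: return None
    cv=cv2.convexHull(np.stack([u,v],1).astype(np.float32));M=cv2.moments(cv)
    if M['m00']<=0: return None
    return ray(n,M['m10']/M['m00'],M['m01']/M['m00'],ztop)[:2].round(4),len(u)
OBJ={"knob":(.262,.005,(.6,.006),.04),"plate":(.232,.004,(.6,.006),.07),"peg":(.066,.006,(.66,.11),.03),
"c1":(.066,.004,(.446,.121),.04),"c2":(.066,.004,(.443,-.013),.04),
"rodtop":(.181,.006,(.553,.268),.05),"pot":(.066,.004,(.55,.267),.05),"poundtop":(.156,.005,(.543,-.29),.05),"poundhead":(.024,.004,(.543,-.29),.06)}
E
python3 - <<'E'
from h import *
for k,(z,t,nr,r) in OBJ.items():
    print(k,[tops(n,np.load(f"pics/a_{n}_d.npy"),z,t,nr,r) for n in("top","scene")])
E
```

```text
knob [(array([0.6005, 0.0048]), 73), (array([0.6053, 0.0049]), 78)]
plate [(array([0.6002, 0.0047]), 685), (array([0.6062, 0.0046]), 684)]
peg [(array([0.6603, 0.1089]), 80), (array([0.6656, 0.1096]), 89)]
c1 [(array([0.4444, 0.1214]), 139), (array([0.4496, 0.1221]), 123)]
c2 [(array([ 0.4409, -0.014 ]), 131), (array([ 0.4457, -0.0124]), 136)]
rodtop [(array([0.5475, 0.2682]), 85), (array([0.5529, 0.2684]), 72)]
pot [(array([0.5471, 0.268 ]), 97), (array([0.5542, 0.2684]), 108)]
poundtop [(array([ 0.5374, -0.2931]), 69), (array([ 0.5429, -0.2927]), 89)]
poundhead [(array([ 0.5367, -0.2925]), 266), (array([ 0.5431, -0.2926]), 364)]
```

```bash
python3 - <<'E'
from h import *
T={"cap":(.603,.005,.238+.006),"caphi":(.603,.005,.45),"c1":(.447,.1217,.05),"c2":(.4435,-.013,.05),"rod":(.55,.268,.15),"rodhi":(.55,.268,.4),"pound":(.54,-.293,.12),"peghi":(.663,.109,.3),"colrodhi":(.603,.005,.43)}
q0=np.array(sense()["joint_pos"])
for k,p in T.items():
    o=[]
    for a in range(-180,180,30):
        q=inverse_kinematics(p,down(np.radians(a)))
        o.append((a,None if q is None else np.round(q[[0,6]],1).tolist()))
    print(k,o)
E
```

```text
cap [(-180, [0.7, 2.5]), (-150, [-0.8, -2.2]), (-120, [0.2, -2.3]), (-90, [0.3, -1.8]), (-60, [0.3, -1.3]), (-30, [0.4, -0.9]), (0, [0.4, -0.4]), (30, [0.5, 0.1]), (60, [0.5, 0.6]), (90, [0.5, 1.1]), (120, [0.7, 1.5]), (150, [0.7, 2.0])]
caphi [(-180, [0.7, 2.6]), (-150, [-0.9, -2.4]), (-120, [0.3, -2.3]), (-90, [0.4, -1.8]), (-60, [0.4, -1.3]), (-30, [0.5, -0.8]), (0, [0.5, -0.3]), (30, [0.5, 0.2]), (60, [0.5, 0.7]), (90, [0.6, 1.2]), (120, [0.7, 1.7]), (150, [0.7, 2.2])]
c1 [(-180, [0.5, 1.9]), (-150, [-0.9, -2.3]), (-120, [-0.8, -2.0]), (-90, [0.0, -2.3]), (-60, [0.1, -1.9]), (-30, [0.3, -1.5]), (0, [0.3, -1.0]), (30, [0.3, -0.5]), (60, [0.4, -0.0]), (90, [0.4, 0.5]), (120, [0.4, 1.0]), (150, [0.5, 1.4])]
c2 [(-180, [-0.9, -2.2]), (-150, [-0.6, -2.0]), (-120, [0.2, -2.4]), (-90, [0.3, -2.0]), (-60, [0.3, -1.5]), (-30, [0.3, -1.0]), (0, [0.4, -0.5]), (30, [0.4, -0.0]), (60, [0.5, 0.5]), (90, [0.5, 0.9]), (120, [0.8, 1.1]), (150, [0.8, 1.6])]
rod [(-180, [0.2, 2.0]), (-150, [-1.2, -2.5]), (-120, [-0.9, -2.3]), (-90, [0.0, -2.5]), (-60, [0.0, -2.0]), (-30, [0.2, -1.6]), (0, [0.2, -1.
[... 357 characters left out ...]
]), (-150, [0.4, -2.1]), (-120, [0.4, -1.7]), (-90, [0.5, -1.2]), (-60, [0.6, -0.8]), (-30, [0.7, -0.3]), (0, [0.7, 0.2]), (30, [0.8, 0.6]), (60, [0.9, 1.1]), (90, [0.9, 1.6]), (120, [1.2, 1.8]), (150, [-0.3, -2.5])]
peghi [(-180, [0.5, 2.4]), (-150, [-0.9, -2.3]), (-120, [0.1, -2.5]), (-90, [0.2, -2.1]), (-60, [0.3, -1.6]), (-30, [0.3, -1.1]), (0, [0.3, -0.5]), (30, [0.3, -0.0]), (60, [0.3, 0.5]), (90, [0.4, 1.0]), (120, [0.5, 1.4]), (150, [0.5, 1.9])]
colrodhi [(-180, [0.8, 2.6]), (-150, [-0.9, -2.4]), (-120, [0.3, -2.3]), (-90, [0.4, -1.8]), (-60, [0.4, -1.3]), (-30, [0.5, -0.8]), (0, [0.5, -0.3]), (30, [0.5, 0.2]), (60, [0.5, 0.7]), (90, [0.6, 1.2]), (120, [0.7, 1.6]), (150, [0.7, 2.2])]
```

```bash
cat >> h.py <<'E'
def shot(name,n="wrist"):
    s=sense();p,d=camera(n);cv2.imwrite(f"pics/{name}.png",p[:,:,::-1]);np.save(f"pics/{name}_d.npy",d)
    np.savez(f"pics/{name}_pose.npz",p=s["position"],R=s["tcp_rot"]);return p,d,(np.array(s["position"]),np.array(s["tcp_rot"]))
def wtop(d,pose,ztop,tol,near,r):
    P=cloud("wrist",d,pose);m=(abs(P[...,2]-ztop)<tol)&(np.hypot(P[...,0]-near[0],P[...,1]-near[1])<r)
    v,u=np.nonzero(m)
    if len(u)<10: return None
    M=cv2.moments(cv2.convexHull(np.stack([u,v],1).astype(np.float32)))
    u,v=M['m10']/M['m00'],M['m01']/M['m00']
    c=camera_params("wrist");K=c["K"];T=c["tool_from_camera"];p,R=pose
    r=R@T[:3,:3]@np.array([(u-K[0,2])/K[0,0],(v-K[1,2])/K[1,1],1]);o=R@T[:3,3]+p
    return (o+r*(ztop-o[2])/r[2])[:2].round(4),int(m.sum()),(round(u),round(v))
def st():
    s=sense();print("t %.1f"%s["time_s"],"pos",np.round(s["position"],4),"F",np.round(s["wrist_force"],1),"gap %.4f"%s["finger_gap"])
E
python3 - <<'E'
from h import *
s=sense();p=np.array(s["position"])
move_l(p+[0,0,.2],feed=.3)
movep([.53,-.02,.42],down(0));st()
p,d,po=shot("w1")
for k in OBJ: print(k,wtop(d,po,*OBJ[k]))
E
```

```text
t 3.4 pos [ 0.5302 -0.0214  0.4199] F [-0.   0.3  0.4] gap 0.0854
knob (array([0.6016, 0.0058]), 485, (397, 158))
plate (array([0.6019, 0.007 ]), 3906, (390, 152))
peg (array([0.6621, 0.1095]), 347, (410, 65))
c1 (array([0.4472, 0.1221]), 627, (265, 56))
c2 (array([ 0.4436, -0.0124]), 475, (268, 148))
rodtop None
pot None
poundtop (array([ 0.5392, -0.2903]), 182, (328, 330))
poundhead (array([ 0.5395, -0.2904]), 598, (327, 282))
```

View pics/w1.png

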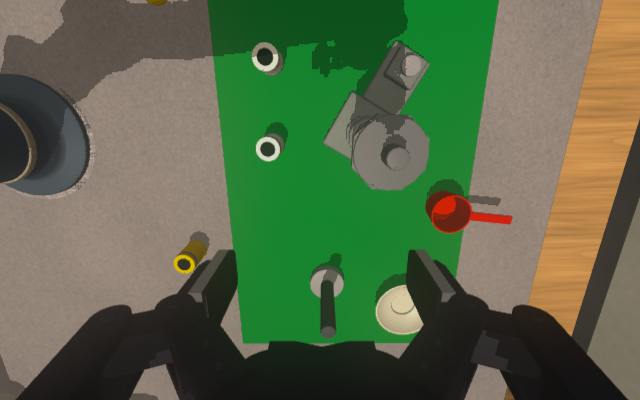

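```bash
python3 - <<'E'
from h import *
R=down(0)
command_gripper(.06,40)
movep([.6022,.0055,.34],R)
move_l([.6022,.0055,.261],R,feed=.12)
command_gripper(0.0,40);st()
move_l([.6022,.0055,.33],R,feed=.12);st()
move_l([.565,-.145,.30],R,feed=.3)
move_l([.565,-.145,.065],R,feed=.25)
print(move_l([.565,-.145,.047],R,feed=.03,until_force=3));st()
command_gripper(.06);
move_l([.565,-.145,.2],R,feed=.25)
movep([.50,-.02,.42],R)
p,d,po=shot("w2")
E
```

```text
t 5.6 pos [0.6025 0.0056 0.2618] F [-1.  -0.1  4.8] gap 0.0228
t 6.3 pos [0.6017 0.0053 0.3291] F [ 0.2  0.2 -0.5] gap 0.0228
True
t 8.6 pos [ 0.5651 -0.1452  0.0512] F [-1.2  0.1  5.6] gap 0.0227
```

View pics/w2.png

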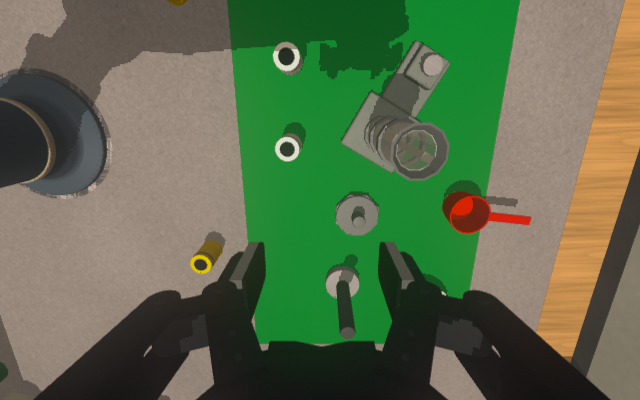

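```bash
python3 - <<'E'
from h import *
z=np.load("pics/w2_pose.npz");po=(z["p"],z["R"]);d=np.load("pics/w2_d.npy")
print("mouth",wtop(d,po,.226,.004,(.6025,.0055),.06))
print("c1",wtop(d,po,*OBJ["c1"]),"c2",wtop(d,po,*OBJ["c2"]),"knob",wtop(d,po,.052,.005,(.565,-.145),.05))
p,d,po=shot("t2","top");print(tops("top",d,.226,.004,(.6025,.0055),.06),tops("top",d,*OBJ["c1"]),tops("top",d,*OBJ["c2"]))
im=cv2.imread("pics/w2.png");cv2.imwrite("pics/w2z.png",cv2.resize(im[90:210,330:480],None,fx=5,fy=5,interpolation=cv2.INTER_CUBIC))
E
```

```text
mouth (array([0.6024, 0.0073]), 846, (419, 151))
c1 (array([0.4471, 0.1223]), 625, (286, 56)) c2 (array([ 0.4432, -0.0123]), 481, (287, 148)) knob (array([ 0.5641, -0.1439]), 134, (359, 221))
(array([0.6038, 0.0099]), 101) (array([0.4445, 0.1211]), 142) (array([ 0.441 , -0.0128]), 129)
```

View pics/w2z.png

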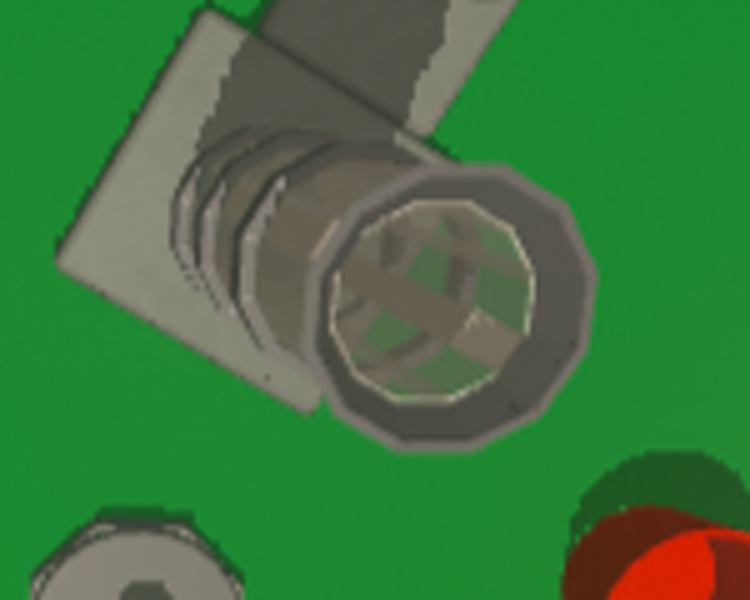

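```bash
cat >> h.py <<'E'
MX,MY=.6024,.0065
def load(xy):
    R=down(0)
    command_gripper(.065,50)
    movep([xy[0],xy[1],.16],R)
    move_l([xy[0],xy[1],.060],R,feed=.12)
    command_gripper(0.0,50);st()
    move_l([xy[0],xy[1],.34],R,feed=.25)
    move_l([MX,MY,.34],R,feed=.3)
    move_l([MX,MY,.283],R,feed=.15);st()
    print("hit",move_l([MX,MY,.255],R,feed=.04,until_force=22));st()
    shot_name="ins%d"%int(sense()["time_s"]);shot(shot_name);shot(shot_name+"s","scene");print(shot_name)
E
python3 - <<'E'
from h import *
load((.4468,.1218))
E
ls -t pics|head -8
```

```text
t 13.6 pos [0.4472 0.1219 0.0608] F [-0.9 -0.5  6.7] gap 0.0390
t 16.2 pos [0.6022 0.0073 0.2838] F [ 0.4  0.5 -0.3] gap 0.0391
hit False
t 17.1 pos [0.6025 0.0066 0.2551] F [-0.  -0.4 -0.8] gap 0.0386
ins17
ins17s_pose.npz
ins17s_d.npy
ins17s.png
ins17_pose.npz
ins17_d.npy
ins17.png
w2z.png
t2_pose.npz
```

```bash
python3 - <<'E'
import cv2,numpy as np
a=cv2.imread("pics/ins17s.png")[150:270,270:420];b=cv2.imread("pics/ins17.png")
cv2.imwrite("pics/i1.png",np.hstack([cv2.resize(a,(400,320),interpolation=cv2.INTER_CUBIC),cv2.resize(b[100:400,100:540],(400,320))]))
E
```

```text
(no output)
```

View pics/i1.png

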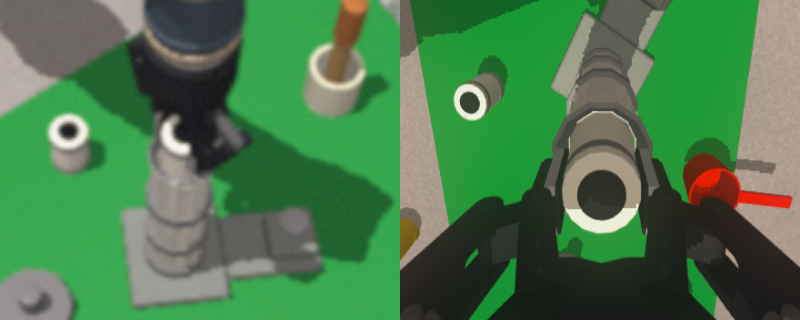

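```bash
python3 - <<'E'
from h import *
R=down(0)
command_gripper(.06);st()
move_l([MX,MY,.33],R,feed=.15)
shot("r1")
command_gripper(0.0,30)
print(move_l([MX,MY,.245],R,feed=.05,until_force=22));st()
move_l([MX,MY,.34],R,feed=.2);st()
move_l([MX-.1,MY,.42],R,feed=.25);p,d,po=shot("r2")
im=cv2.imread("pics/r2.png");print(wtop(d,po,*OBJ["c2"]));P=cloud("wrist",d,po)
m=np.hypot(P[...,0]-MX,P[...,1]-MY)<.012;print(np.percentile(P[m][:,2],[5,25,50,75,95]))
cv2.imwrite("pics/r12.png",np.hstack([cv2.resize(cv2.imread("pics/r1.png"),(400,250)),cv2.resize(im,(400,250))]))
E
```

```text
t 17.5 pos [0.6025 0.0065 0.2552] F [-0.5 -1.1 -0.2] gap 0.0600
False
t 20.6 pos [0.6018 0.0079 0.2452] F [-3.5  3.1  5. ] gap -0.0001
t 21.3 pos [0.6021 0.0056 0.3386] F [-0.1  0.2 -0.4] gap 0.0000
(array([ 0.4432, -0.0122]), 455, (286, 165))
[0.21963133 0.22050172 0.22092251 0.22136299 0.22206292]
```

View pics/r12.png

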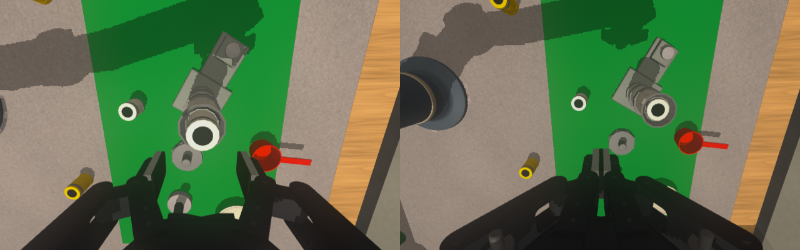

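```bash
python3 - <<'E'
from h import *
R=down(0)
load((.4434,-.0124))
command_gripper(.06);st()
move_l([MX,MY,.33],R,feed=.15)
shot("r3")
command_gripper(0.0,30)
print(move_l([MX,MY,.245],R,feed=.05,until_force=25));st()
move_l([MX,MY,.34],R,feed=.2);st()
move_l([MX-.1,MY,.42],R,feed=.25);p,d,po=shot("r4");P=cloud("wrist",d,po)
m=np.hypot(P[...,0]-MX,P[...,1]-MY)<.012;print(np.percentile(P[m][:,2],[5,25,50,75,95]))
im=cv2.imread("pics/r4.png");
cv2.imwrite("pics/r34.png",np.hstack([cv2.resize(cv2.imread("pics/r3.png"),(400,250)),cv2.resize(im,(400,250))]))
E
```

```text
t 25.0 pos [ 0.4439 -0.0125  0.0608] F [-1.5 -0.4  6.9] gap 0.0388
t 27.5 pos [0.6022 0.0063 0.2838] F [0.3 0.1 0.1] gap 0.0388
hit False
t 28.3 pos [0.6022 0.0064 0.2546] F [ 0.9 -0.1 -1. ] gap 0.0386
ins28
t 28.8 pos [0.6022 0.0065 0.2549] F [-0.1 -0.2  0.1] gap 0.0598
False
t 31.9 pos [0.6027 0.0064 0.2452] F [ 4.  -1.3  3.3] gap -0.0003
t 32.5 pos [0.6012 0.0063 0.3384] F [-0.1 -1.1 -0.6] gap -0.0003
[0.21970134 0.2204064  0.22089944 0.22138462 0.22208963]
```

View pics/r34.png

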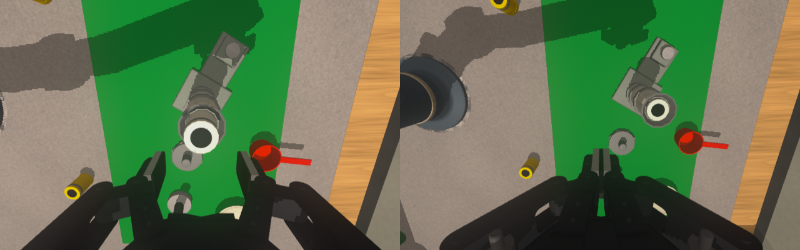

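```bash
python3 - <<'E'
from h import *
R=down(0)
command_gripper(.07,70)
movep([.52,.22,.42],R);p,d,po=shot("rod0")
a=wtop(d,po,.181,.006,(.55,.268),.05);b=wtop(d,po,.066,.004,(.55,.268),.05);print(a,b)
x,y=.5502,.2683
if a is not None: x,y=(a[0]+[x,y])/2
print(x,y)
movep([x,y,.26],R)
move_l([x,y,.163],R,feed=.12)
command_gripper(0.0,70);st()
move_l([x,y,.43],R,feed=.25);st()
move_l([MX,MY,.43],R,feed=.3)
move_l([MX,MY,.385],R,feed=.15);st()
p,d,po=shot("rod1");shot("rod1s","scene")
a=cv2.imread("pics/rod1s.png")[100:300,230:450]
cv2.imwrite("pics/rod1c.png",np.hstack([cv2.resize(cv2.imread("pics/rod1.png"),(400,300)),cv2.resize(a,(400,300))]))
E
```

```text
(array([0.5494, 0.2703]), 426, (346, 125)) (array([0.5498, 0.2712]), 345, (340, 120))
0.5498000000000001 0.2693
t 37.0 pos [0.5502 0.2697 0.1637] F [0.7 0.1 4.1] gap 0.0262
t 38.2 pos [0.5495 0.2687 0.4283] F [ 0.   0.3 -1.8] gap 0.0268
t 39.7 pos [0.6023 0.0078 0.3854] F [-0.3  0.7 -0.6] gap 0.0266
```

View pics/rod1c.png

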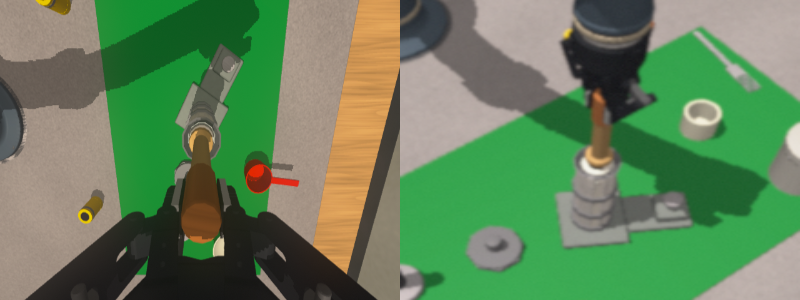

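```bash
python3 - <<'E'
from h import *
R=down(0)
for z in (.36,.34,.32,.305): print(move_l([MX,MY,z],R,feed=.04,until_force=30));st()
print(move_l([MX,MY,.275],R,feed=.03,until_force=35));st()
sleep(.4);st()
E
```

```text
False
t 40.6 pos [0.6021 0.0063 0.3596] F [-1.2 -0.3 -1.3] gap 0.0263
False
t 41.2 pos [0.6021 0.0062 0.3392] F [-1.1  0.1 -0.7] gap 0.0262
False
t 41.9 pos [0.602  0.0062 0.3193] F [-0.4  0.3 -1.1] gap 0.0264
False
t 42.4 pos [0.6021 0.0062 0.3043] F [-0.1  0.2 -1.5] gap 0.0267
True
t 43.0 pos [0.6031 0.0073 0.2937] F [-1.3 -0.1  4.9] gap 0.0263
t 43.4 pos [0.6031 0.0072 0.2937] F [-0.2 -0.8  4.4] gap 0.0264
```

```bash
python3 - <<'E'
from h import *
R=down(0)
print(move_l([MX,MY,.28],R,feed=.02,until_force=35));st()
sleep(.3);st()
shot("prs","scene");shot("prw")
a=cv2.imread("pics/prs.png")[150:270,270:420]
cv2.imwrite("pics/prc.png",np.hstack([cv2.resize(a,(400,320),interpolation=cv2.INTER_CUBIC),cv2.resize(cv2.imread("pics/prw.png")[50:400,100:540],(400,320))]))
E
```

```text
True
t 43.8 pos [0.6035 0.0079 0.2938] F [-1.3 -0.9  5.5] gap 0.0266
t 44.1 pos [0.6035 0.0078 0.2937] F [-2.4  0.   5.5] gap 0.0267
```

View pics/prc.png

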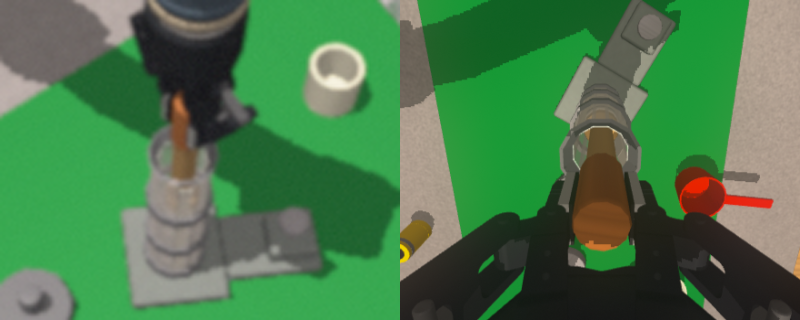

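```bash
python3 - <<'E'
from h import *
R=down(0)
move_l([MX,MY,.43],R,feed=.15)
x,y=.5499,.2695
move_l([x,y,.43],R,feed=.3)
move_l([x,y,.175],R,feed=.15);st()
print(move_l([x,y,.158],R,feed=.03,until_force=4));st()
command_gripper(.065);st()
move_l([x,y,.30],R,feed=.15)
movep([.53,-.0,.44],R)
p,d,po=shot("q1");P=cloud("wrist",d,po)
m=np.hypot(P[...,0]-MX,P[...,1]-MY)<.012;print(np.percentile(P[m][:,2],[5,25,50,75,95]))
print("pound",wtop(d,po,*OBJ["poundtop"]),wtop(d,po,*OBJ["poundhead"]),"peg",wtop(d,po,*OBJ["peg"]))
p,d,po=shot("q1t","top");print([ (k,tops("top",d,*OBJ[k])) for k in("poundtop","poundhead","peg","rodtop","pot")])
P=cloud("top",d);m=np.hypot(P[...,0]-MX,P[...,1]-MY)<.012;print(np.percentile(P[m][:,2],[5,25,50,75,95]))
a=cv2.imread("pics/q1t.png")[120:270,170:470]
cv2.imwrite("pics/q1c.png",np.vstack([cv2.resize(a,(600,300)),cv2.resize(cv2.imread("pics/q1.png"),(480,300))[:, :].copy() if 0 else cv2.resize(cv2.imread("pics/q1.png")[0:320],(600,300))]))
E
```

```text
t 48.1 pos [0.5503 0.2699 0.1759] F [-0.5 -0.7 -1.3] gap 0.0264
True
t 48.6 pos [0.55   0.2696 0.1637] F [-0.6 -1.2  3.9] gap 0.0265
t 49.0 pos [0.5495 0.2689 0.1629] F [ 0.1  0.3 -0.3] gap 0.0651
[0.14159657 0.48416399 0.49553797 0.50216878 0.50599147]
pound (array([ 0.5391, -0.2899]), 162, (327, 333)) (array([ 0.5392, -0.2901]), 542, (326, 286)) peg (array([0.6619, 0.1099]), 308, (406, 83))
[('poundtop', (array([ 0.5373, -0.2926]), 71)), ('poundhead', (array([ 0.5369, -0.2928]), 267)), ('peg', (array([0.6603, 0.1088]), 81)), ('rodtop', (array([0.5473, 0.2683]), 85)), ('pot', (array([0.5471, 0.2683]), 100))]Traceback (most recent call last):
  File "<stdin>", line 15, in <module>
    return _quantile_unchecked(
        a, q, axis, out, overwrite_input, method, keepdims, weights)
    return _ureduce(a,
                    func=_quantile_ureduce_func,
    ...<5 lines>...
                    overwrite_input=overwrite_input,
                    method=method)
    r = func(a, **kwargs)
    result = _quantile(arr,
                       quantiles=q,
    ...<2 lines>...
                       out=out,
                       weights=wgt)
    slices_having_nans = np.isnan(arr[-1, ...])
                                  ~~~^^^^^^^^^
IndexError: index -1 is out of bounds for axis 0 with size 0
```

```bash
python3 - <<'E'
import cv2,numpy as np
from h import cloud,MX,MY
z=np.load("pics/q1_pose.npz");d=np.load("pics/q1_d.npy");P=cloud("wrist",d,(z["p"],z["R"]))
m=(np.hypot(P[...,0]-MX,P[...,1]-MY)<.018)&(P[...,2]<.24);print(m.sum(),np.percentile(P[m][:,2],[5,25,50,75,95]))
a=cv2.imread("pics/q1t.png")[100:280,160:480]
cv2.imwrite("pics/q1c.png",np.vstack([cv2.resize(a,(560,290)),cv2.resize(cv2.imread("pics/q1.png")[0:340],(560,300))]))
E
```

```text
277 [0.14016713 0.14091466 0.14146519 0.14205398 0.14298996]
```

View pics/q1c.png

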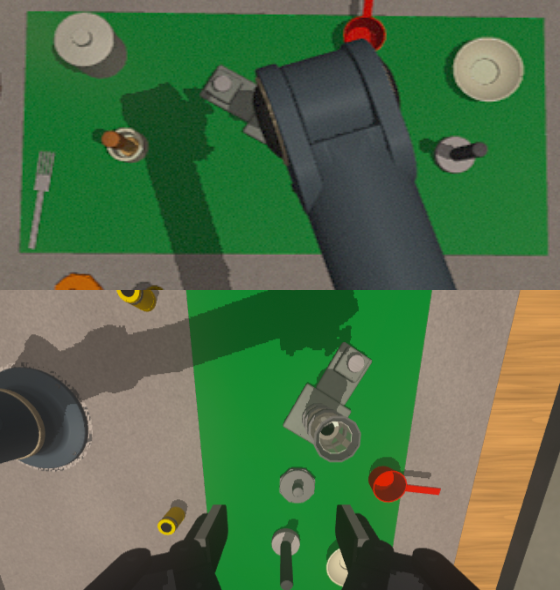

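```bash
python3 - <<'E'
from h import *
R=down(0);x,y=.5395,-.291
command_gripper(.07,70)
movep([x,y,.25],R)
p,d,po=shot("p0");a=wtop(d,po,.156,.005,(x,y),.05);print(a)
move_l([x,y,.121],R,feed=.12)
command_gripper(0.0,70);st()
move_l([x,y,.38],R,feed=.2);st()
move_l([.6635,.109,.38],R,feed=.25)
move_l([.6635,.109,.255],R,feed=.15);st()
shot("p1");shot("p1s","scene")
a=cv2.imread("pics/p1s.png")[120:280,270:450]
cv2.imwrite("pics/p1c.png",np.hstack([cv2.resize(a,(400,320),interpolation=cv2.INTER_CUBIC),cv2.resize(cv2.imread("pics/p1.png")[50:400,100:540],(400,320))]))
E
```

```text
(array([ 0.5394, -0.2922]), 778, (320, 211))
t 54.7 pos [ 0.5399 -0.2911  0.1216] F [-0.  -1.3  3.7] gap 0.0246
t 56.1 pos [ 0.5388 -0.291   0.3785] F [-0.5  0.2 -5.5] gap 0.0246
t 58.9 pos [0.6641 0.1094 0.2563] F [ 0.3  0.  -5.4] gap 0.0245
```

View pics/p1c.png

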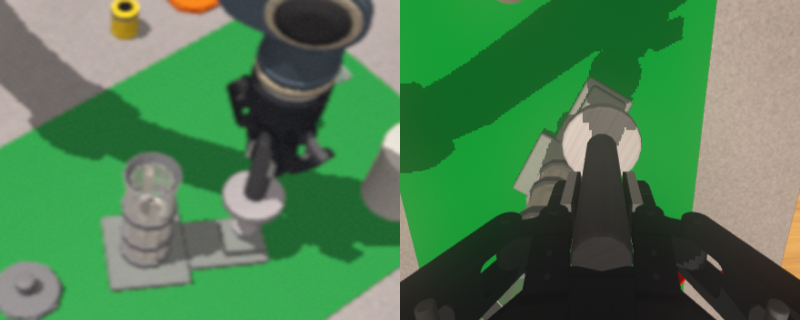

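```bash
python3 - <<'E'
from h import *
R=down(0)
print(move_l([.6635,.109,.161],R,feed=.14,until_force=60));st()
move_l([.6635,.109,.30],R,feed=.15);st()
p,d,po=shot("s1","scene");print(tops("scene",d,.051,.006,(.663,.109),.03))
P=cloud("scene",d);q=proj("scene",(.6635,.109,.051));print(q)
z=P[...,2];m=np.hypot(P[...,0]-.6655,P[...,1]-.1095)<.011;print(np.percentile(z[m],[5,25,50,75,95]))
cv2.imwrite("pics/s1c.png",cv2.resize(cv2.imread("pics/s1.png")[120:280,270:450],(640,560),interpolation=cv2.INTER_CUBIC))
E
```

```text
False
t 59.8 pos [0.6639 0.1095 0.166 ] F [-7.6 -3.8 19.4] gap 0.0248
t 60.9 pos [0.663  0.1085 0.2983] F [ 0.1  0.4 -6.2] gap 0.0246
(array([0.6645, 0.1108]), 95)
[378.69450817 234.3488147 ]
[0.04966308 0.20163446 0.61685446 0.61797581 0.61894465]
```

View pics/s1c.png

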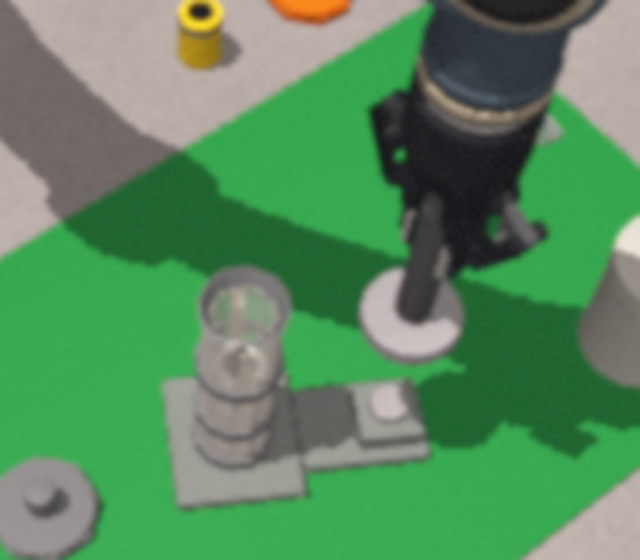

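```bash
python3 - <<'E'
from h import *
d=np.load("pics/s1_d.npy");P=cloud("scene",d);u,v=proj("scene",(.6655,.1095,.051)).round().astype(int)
print(P[v-3:v+4,u-3:u+4,2].round(4)[::2])
d=np.load("pics/a_scene_d.npy");P=cloud("scene",d);u,v=proj("scene",(.6655,.1095,.066)).round().astype(int)
print(P[v-3:v+4,u-3:u+4,2].round(4)[::2])
E
```

```text
[[0.0532 0.048  0.0495 0.0536 0.0524 0.0521 0.0506]
 [0.0524 0.0509 0.0499 0.0502 0.051  0.0466 0.0513]
 [0.0515 0.0505 0.0546 0.0525 0.051  0.0488 0.0514]
 [0.0487 0.049  0.053  0.048  0.0459 0.0522 0.0519]]
[[0.0673 0.0621 0.0664 0.0657 0.0654 0.0664 0.067 ]
 [0.0648 0.0662 0.0634 0.0658 0.065  0.0653 0.0649]
 [0.0611 0.0662 0.0672 0.0641 0.0655 0.0659 0.0646]
 [0.0659 0.0636 0.0656 0.0667 0.068  0.0671 0.0636]]
```

```bash
python3 - <<'E'
from h import *
R=down(0);x,y=.5395,-.291
move_l([.6635,.109,.38],R,feed=.2)
move_l([x,y,.38],R,feed=.3)
move_l([x,y,.135],R,feed=.2)
print(move_l([x,y,.116],R,feed=.03,until_force=5));st()
sleep(.2);command_gripper(.07,40);st()
move_l([x,y,.26],R,feed=.15)
movep([.5,-.12,.36],R)
p,d,po=shot("k1");print("knob",wtop(d,po,.052,.005,(.565,-.145),.05),"plate",wtop(d,po,.022,.004,(.565,-.145),.06),"pound",wtop(d,po,.156,.005,(x,y),.05),wtop(d,po,.024,.004,(x,y),.06),"mouth",wtop(d,po,.226,.004,(.6025,.0055),.06))
E
```

```text
True
t 64.9 pos [ 0.5395 -0.2912  0.1216] F [-1.4  0.8  4.4] gap 0.0244
t 65.6 pos [ 0.5379 -0.291   0.1197] F [-0.7  0.3  0.9] gap 0.0698
knob (array([ 0.564 , -0.1447]), 196, (365, 174)) plate (array([ 0.5642, -0.144 ]), 1685, (363, 169)) pound (array([ 0.5386, -0.2908]), 276, (352, 302)) (array([ 0.5387, -0.291 ]), 814, (345, 253)) mouth (array([0.6024, 0.0041]), 1373, (456, 35))
```

View pics/k1.png

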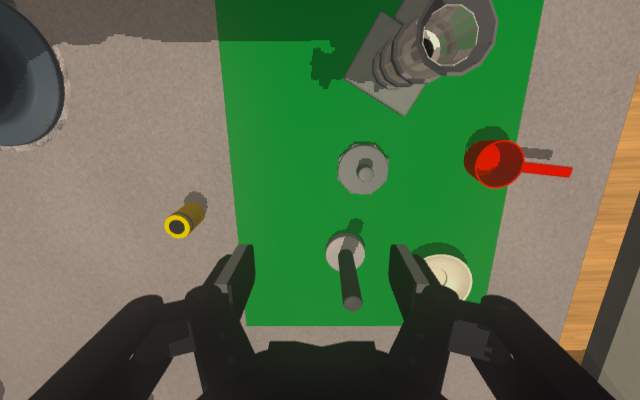

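```bash
python3 - <<'E'
from h import *
R=down(0);x,y=.5648,-.1449
command_gripper(.06,40)
movep([x,y,.15],R)
move_l([x,y,.051],R,feed=.1)
command_gripper(0.0,40);st()
move_l([x,y,.34],R,feed=.25)
move_l([.6022,.0058,.34],R,feed=.25)
move_l([.6022,.0058,.275],R,feed=.12);st()
print(move_l([.6022,.0058,.255],R,feed=.03,until_force=4));st()
sleep(.2);command_gripper(.06);st()
move_l([.6022,.0058,.36],R,feed=.15)
movep([.48,-.05,.42],R)
p,d,po=shot("e1");print("knob",wtop(d,po,*OBJ["knob"]),"plate",wtop(d,po,*OBJ["plate"]))
P=cloud("wrist",d,po);r=np.hypot(P[...,0]-.6024,P[...,1]-.006)
m=(r<.036)&(r>.015)&(abs(P[...,2]-.232)<.015);Q=P[m];print(np.linalg.lstsq(np.c_[Q[:,:2]-[.6024,.006],np.ones(len(Q))],Q[:,2],rcond=None)[0])
E
```

```text
t 70.3 pos [ 0.5651 -0.145   0.0516] F [-0.8 -1.3  3.3] gap 0.0229
t 73.1 pos [0.6026 0.0056 0.2756] F [ 0.  -0.3 -0.7] gap 0.0227
True
t 73.6 pos [0.6024 0.0059 0.2622] F [-0.3 -0.5  5.4] gap 0.0224
t 74.2 pos [0.6018 0.0055 0.261 ] F [0.2 0.5 0.1] gap 0.0601
knob (array([0.6005, 0.0055]), 550, (453, 127)) plate (array([0.6006, 0.0068]), 4224, (441, 123))
[1.39394219e-03 1.36013233e-04 2.32870490e-01]
```

View pics/e1.png

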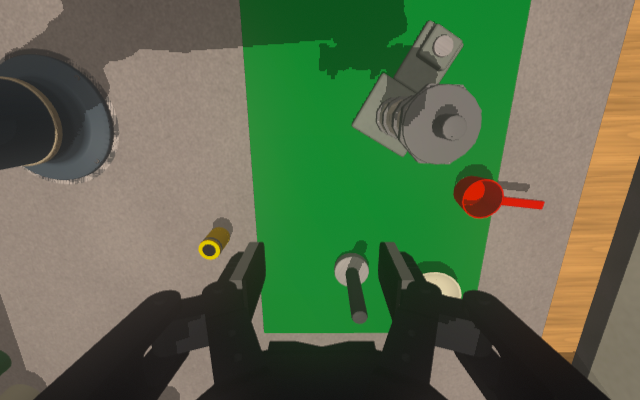

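```bash
python3 - <<'E'
from h import *
movep([.35,-.45,.42],down(-.8))
sleep(.5)
p,d,po=shot("f1","scene");p,d2,po=shot("f1t","top")
OBJ["peg"]=(.051,.005,(.663,.109),.03)
for k in OBJ: print(k,tops("top",d2,*OBJ[k]),tops("scene",d,*OBJ[k]))
st()
E
```

```text
knob (array([0.6003, 0.0049]), 75) (array([0.6046, 0.0046]), 80)
plate (array([0.5998, 0.005 ]), 683) (array([0.6061, 0.0042]), 693)
peg (array([0.6594, 0.109 ]), 76) (array([0.6651, 0.1097]), 86)
c1 None None
c2 None None
rodtop (array([0.5472, 0.2682]), 85) (array([0.5531, 0.2682]), 75)
pot (array([0.5471, 0.2683]), 94) (array([0.5535, 0.2698]), 104)
poundtop (array([ 0.5368, -0.2932]), 66) (array([ 0.5428, -0.2926]), 92)
poundhead (array([ 0.5367, -0.2927]), 254) (array([ 0.5432, -0.2927]), 386)
t 77.9 pos [ 0.35 -0.45  0.42] F [-0.7  0.1 -0.4] gap 0.0602
```

View pics/f1.png

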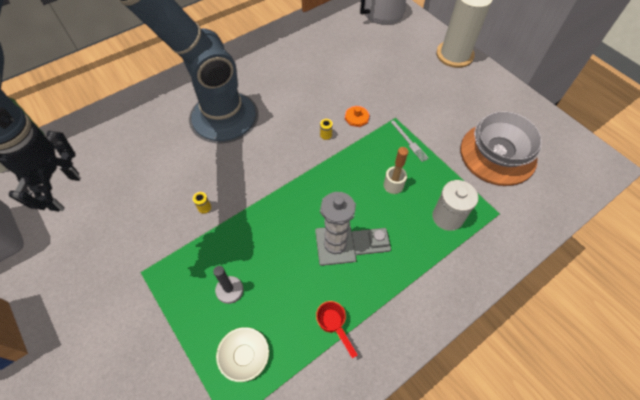

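View pics/f1t.png

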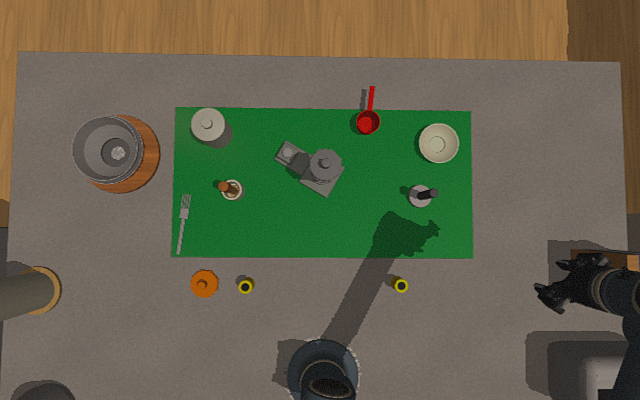

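```bash
python3 -c "
from rig import *
print(finish_job())"
```

```text
the job is handed in; nothing more can be done
None
```

The job is done and handed in at about 78 s. No verdict was reported.

**What I did:**
- I took the cap off the column. Only two cartridges were on the mat, and I loaded both with their steel feet down.
- I pressed the stack down twice with the push rod, stopped both times by a 35 N force trigger, and put the rod back in its holder.
- I drove the peg down with one pounder blow. I then stood the pounder back on the mat and laid the cap on the mouth again.

**Last checks:**
- **Stack:** its top measured 0.1415 m, against 0.141 m if bottomed out. Both presses stopped at that depth.
- **Peg:** its head measured about 0.051 m, the full 15 mm down. I commanded the blow at a mean 0.14 m/s but did not measure the peg's speed.
- **Cap:** it lies level (slope about 0.1 %), with its plate at 0.233 m as at the start.
- **Rod and pounder:** both are upright and within about 1 mm of where they started.
- **Other things:** the dish, fork, cup, canister and look-alikes look unmoved in the last pictures.

**Disagreements:**
- The top and scene cameras differ by about 5 mm in x throughout. I used the mean, which the wrist camera supported to within about 2 mm.
- The wrist-force readings taken after each downward step showed almost none of the expected 4 to 9 N drag. I judged that the stack had bottomed out from the depth and the sudden stop.

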